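Run a fingertip down a row of snap lids to shut the tubes

TASK

The five tubes with orange snap lids stand open in the white rack. With the closed fingertips, start at the end of the row that lies on the hinge side of the lids and run along just above the tubes in one go, without lifting off or leaving the row, so that each lid is folded over onto its tube in turn; then make sure that all five lie flat shut, pressing them down lightly where needed. Only touch the lids: do not bend one back, do not pull a tube up, lift or shove the rack, or press hard, and leave the other things where they are.

Things in the scene. Friction and masses are not known exactly. Their poses are not given: they have to be found in the camera images.
- rack: white tube rack, loose, 84 x 184 x 56 mm (x, y, z), about 1 kg, at any heading. Origin: centre of its underside, z up. Two rows of five places, 32 mm apart along its y (y = -64 to +64 mm). Row x = -19 mm: five tubes with open orange lids, lid_1 at y = -64 to lid_5 at y = +64. Row x = +19 mm: three tubes with blue lids, already shut (same height as the orange when shut), two empty places.
- hinge_1 (a point): middle of the hinge line of lid_1 (the line is parallel to rack x): at rack x = -19, y = -75.5, z = 62 mm, 11.5 mm to the -y side of its tube's axis. Lids 2 to 5 hinge 32, 64, 96, 128 mm farther along rack +y. The end where the run starts: a fingertip that comes from the -y side and moves to +y, 1 to 4 mm above the height of the shut lids, folds the lids over one by one.
- lid_1 (a joint): angle (rad) of the orange lid of the tube at rack x = -19, y = -64 mm. 0 = flat shut, 1.57 = upright, more = leaning back to rack -y; end stop 2.5. Starts 1.15 to 1.75. A disc 21 mm across with a thumb tab, 4 mm thick, 27 mm from hinge to tab end; shut it points to rack +y, its top 66 mm above the bench. No spring: the stiff hinge (0.01 N m) stays where it is left.
- lid_2 (a joint): angle (rad) of the orange lid of the tube at rack x = -19, y = -32 mm. Same lid, hinge and meaning as lid_1.
- lid_3 (a joint): angle (rad) of the orange lid of the tube at rack x = -19, y = 0 mm. Same lid, hinge and meaning as lid_1.
- lid_4 (a joint): angle (rad) of the orange lid of the tube at rack x = -19, y = 32 mm. Same lid, hinge and meaning as lid_1.
- lid_5 (a joint): angle (rad) of the orange lid of the tube at rack x = -19, y = 64 mm. Same lid, hinge and meaning as lid_1.
- flip_1 (a joint): how far (m) the clear 5 ml tube that carries lid_1 has been drawn up out of the rack; 0 = fully down, as at the start. A push fit: it takes 3 N to draw it up.
- flip_2 (a joint): how far (m) the clear 5 ml tube that carries lid_2 has been drawn up out of the rack; 0 = fully down, as at the start. Same fit.
- flip_3 (a joint): how far (m) the clear 5 ml tube that carries lid_3 has been drawn up out of the rack; 0 = fully down, as at the start. Same fit.
- flip_4 (a joint): how far (m) the clear 5 ml tube that carries lid_4 has been drawn up out of the rack; 0 = fully down, as at the start. Same fit.
- flip_5 (a joint): how far (m) the clear 5 ml tube that carries lid_5 has been drawn up out of the rack; 0 = fully down, as at the start. Same fit.
- reagent: white-capped reagent bottle, 33 mm across, 62 mm high, standing, loose; origin at the centre of its underside
- tip_cup: clear cup of pale sticks, 49 mm across, 61 mm high, standing, loose; origin at the centre of its underside
- vial: small vial with a red cap, 13 mm across, 44 mm high, standing, loose; origin at the centre of its underside
- marker: blue-capped white marker pen, 135 x 17 x 16 mm, lying, loose; origin under its middle

How it is judged:
By the outcome, as a careful person would: the job done as asked, in the order asked, and still so for the second after the job is handed in, with the robot touching nothing.
It also fails if it takes over 56 s, if anything falls off the work surface, if the arm or the gripper's body presses on something with over 40 N, if the wrist force passes 120 N, or if a joint passes its speed limit or range.

ROBOT

A 6-joint arm with a two-finger parallel gripper is mounted at the origin on a cart in front of the work surface, level with it; the furniture and walls round the work are solid. World frame = base frame: x ahead of the robot, y to its left, z up, the work surface at z = 0. Lengths are in mm, angles in rad, forces in N, time in s.
With the tool pointing down it reaches from about 400 to 925 mm from the base axis. Payload 12.5 kg.
Tool frame: the origin (TCP) lies between the finger pads, 19 mm behind the fingertips; this is the grasp point; z points along the fingers, y is the line along which they close (so a half turn about z gives the same grasp; the last joint's range is limited). The gripper opens to 95 mm and grips with 3 to 60 N. Pads are 20 mm wide; open, the fingers measure 119 mm over their backs; the gripper's body (75 mm by 180 mm) begins 59 mm behind the grasp point.
Start: joints at [-0.106, 0.491, 1.559, -0, 1.092, -0.106], TCP at [625.016, 0.021, 233.461] pointing down, gripper open.
Joint ranges: [-3.1, 3.1], [-0.84, 2.19], [0.05, 2.79], [-1.13, 4.28], [0.06, 2.93], [-2.69, 2.69]. Speed limits (rad/s): [2.22, 2.22, 2.79, 3.14, 3.14, 3.14].

INTERFACE

Orientations are given as [roll, pitch, yaw] about the fixed x, y, z axes, in that order (R = Rz(yaw) Ry(pitch) Rx(roll)).
In Python, from cell import env, eyes gives the robot as it stands.
- The arm moves only by the shell command python3 -m inch 'ROWS'. ROWS is JSON, a list of rows, each a list of 3 entries, a list of its own where there are three numbers: the shift along the tool's x, y, z in units of 60 mm (1.0 is 60 mm), then the turn about the tool's z in units of 5 degrees (1.0 is 5 degrees), then the closure, from -1 (fully open) to 1 (shut). In form: [[[tx, ty, tz], turn, claw], ...]. A call has exactly 10 rows; each row shifts and turns the commanded pose from where the row before left it, along the tool's axes as they then stand; what a row does not reach is not made up. A row lasts 1/8 s, in which the tool goes at most 62.5 mm and 10.7 degrees, less where a joint would pass 70% of its speed; a pose out of reach is approached as far as the arm can. A call is refused whole if a number of a shift passes 1 or a number of a turn 1, either way. A call with a gripper value outside its range is refused whole. The fingers move at their own pace and stop on an object; the grip force is fixed at half the most. Time passes only in rows, so rows that do not move let the fingers close, or fill a call up. It gives the time, the measured TCP pose, the force, the opening and the grip force at its end, in the units of the state.
- env.state(): the state, without advancing time (a new reading comes with each control period).
- eyes.read_camera(name): name is "scene" or "side" or "wrist"; returns a dict with "pixels" (400x640x3 uint8, red, green, blue), "fx", "fy", "cx", "cy" (pixels), "extrinsics" (4x4, takes a point from world to camera coordinates). Camera axes: x right, y down, z forward; pixel columns grow to the right and rows downward; lengths in mm; the calibration is good to about 2 mm. A picture is of the moment at which its call begins. There is no depth.
- env.job_done(): hands the job in; it is judged then, once.
Trained networks look in a picture, given as the dict that the camera call returned (one of the last four; its "shot" number tells which), for a name from the list of things; names that differ only in an ending like _2 or _b are one class to them, and where a whole thing is asked for, a point or a joint stands for the part that bears it (a point fixed in the world has none). Each returns a list of dicts, best first, with "score" (0 to 1); they miss things now and then, are a little off and sometimes report something else, mostly with a low value. They report only what shows in the picture. A call takes as long as a camera call.
- eyes.boxes_of(name, picture): "centre" ([row, column] in pixels, amid what is visible of it).
- eyes.cut_out(name, picture): "mask" (400x640 bool, what is visible of it) and "centre" ([row, column] in pixels, amid what is visible of it).
- eyes.spot_point(name, picture): "centre" ([row, column] in pixels: a listed point, or the origin of a listed thing).
The state is a dict: "t": time; "joints": joint angles; "qvel": joint speeds; "tau": joint torques, N m; "eef_pos": TCP position; "tcp_rot": TCP orientation; "ft_force": force on the tool from outside, world axes, zero at the start; "moment": the same for the moment, N m; "opening": opening from 0.0 (shut) to 1.0 (fully open); "grip_force": force on a finger pad.
Only numpy, scipy, OpenCV 4.12 (cv2) and the standard library are available. Lean on these libraries where they do the work, as an engineer would, in place of code of your own. Each camera call takes 0.05 s, during which the arm holds its last target. There are 200 camera calls.

## Working session

There is one attempt and no reset: what is moved stays moved. The work goes in short steps, Python scripts to look and compute and a shell command to move; the robot and the scene stay as the last step left them, time stands still between calls to the robot, and variables do not carry over. Pictures are saved under pics/ and viewed, at most 10 in all, crops included, and the job is handed in when it is done.

```bash
mkdir -p pics; cat > h.py <<'E'
import numpy as np, cv2
from cell import env, eyes
def ray(p,rc):
    E=np.array(p["extrinsics"]);R=E[:3,:3];c=-R.T@E[:3,3]
    d=R.T@np.array([(rc[1]-p["cx"])/p["fx"],(rc[0]-p["cy"])/p["fy"],1.]);return c,d/np.linalg.norm(d)
def atz(p,rc,z):
    c,d=ray(p,rc);return c+d*(z-c[2])/d[2]
def proj(p,P):
    E=np.array(p["extrinsics"]);q=E[:3,:3]@np.array(P)+E[:3,3]
    return [p["fy"]*q[1]/q[2]+p["cy"],p["fx"]*q[0]/q[2]+p["cx"]]
def save(p,n): cv2.imwrite(f"pics/{n}.png",p["pixels"][:,:,::-1])
E
python3 - <<'E'
from h import *
np.set_printoptions(precision=1,suppress=True)
for n in ["scene","side","wrist"]:
    p=eyes.read_camera(n);save(p,n+"0");print(n,"cam",ray(p,[200,320])[0])
    for t,z in [("rack",0),("hinge_1",62),("reagent",0),("tip_cup",0),("vial",0),("marker",0)]:
        for r in eyes.spot_point(t,p)[:5 if t=="hinge_1" else 1]: print(t,np.array(r["centre"]),round(r["score"],2),atz(p,r["centre"],z))
    for r in eyes.boxes_of("lid_1",p)[:6]: print("lid",np.array(r["centre"]),round(r["score"],2),atz(p,r["centre"],72))
s=env.state();print(s["eef_pos"],s["tcp_rot"],s["t"],s["opening"])
E
python3 -c "
import cv2,numpy as np
a=[cv2.imread(f'pics/{n}0.png') for n in ('scene','wrist')]
" 
```

```text
scene cam [116.2 829.5 492.2]
rack [221.1 352. ] 0.76 [528.   48.9   0. ]
hinge_1 [207.7 377. ] 0.9 [460.4  70.1  62. ]
reagent [176.3 296.6] 0.81 [773.6 -86.7   0. ]
tip_cup [278.6 263.8] 0.64 [558.4 320.7   0. ]
vial [208.4 433.1] 0.6 [ 398.6 -107.6    0. ]
marker [267.8 401.7] 0.94 [364.  154.5   0. ]
lid [188.8 335.1] 0.61 [568.2  57.2  72. ]
lid [202.9 374.6] 0.54 [465.9  71.3  72. ]
lid [181.3 330.8] 0.5 [596.7  28.3  72. ]
side cam [  233.6 -1002.5   512.7]
rack [244.6 316.2] 0.74 [525.8  35.3   0. ]
hinge_1 [217.3 282.7] 0.73 [455.8  77.   62. ]
reagent [253.3 426.9] 0.57 [754.  -82.4   0. ]
tip_cup [202.  299.5] 0.7 [558.3 325.8   0. ]
vial [281.6 272. ] 0.65 [ 391.  -107.3    0. ]
marker [233.6 241.1] 0.63 [364.  151.3   0. ]
lid [211.8 328.9] 0.63 [563.2  54.4  72. ]
lid [215.5 288.7] 0.57 [466.7  59.8  72. ]
lid [210.9 340.2] 0.47 [590.6  52.   72. ]
lid [216.3 303. ] 0.37 [497.4  45.1  72. ]
wrist cam [625.7  77.1 384.8]
rack [144.3 241.7] 0.78 [534.8  45.8   0. ]
hinge_1 [120.  152.5] 0.64 [460.1  75.3  62. ]
hinge_1 [50.3 84.1] 0.49 [403.4 140.1  62. ]
reagent [236.8 415.7] 0.57 [761.5 -77.1   0. ]
marker [49.1 82.7] 0.63 [359.4 153.5   0. ]
lid [124.3 177. ] 0.77 [488.9  71.2  72. ]
lid [122.3 151. ] 0.68 [463.4  73.2  72. ]
lid [139.2 275.7] 0.57 [586.3  56.7  72. ]
lid [133.3 247.6] 0.51 [558.4  62.5  72. ]
lid [128.2 211.6] 0.48 [522.9  67.5  72. ]
[625.    0.  233.4] [3.1 0.  1.6] 1.2 1.0004602573390178
```

View pics/scene0.png

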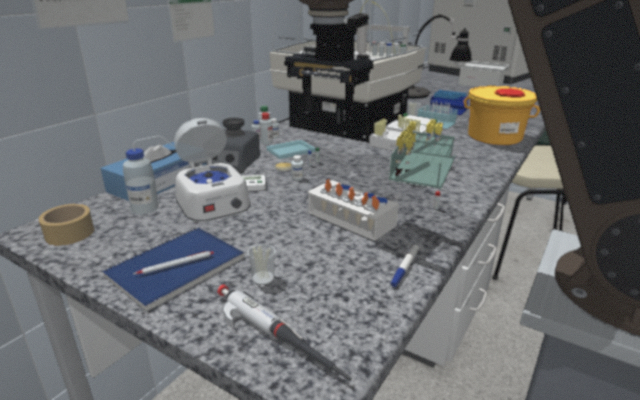

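View pics/wrist0.png

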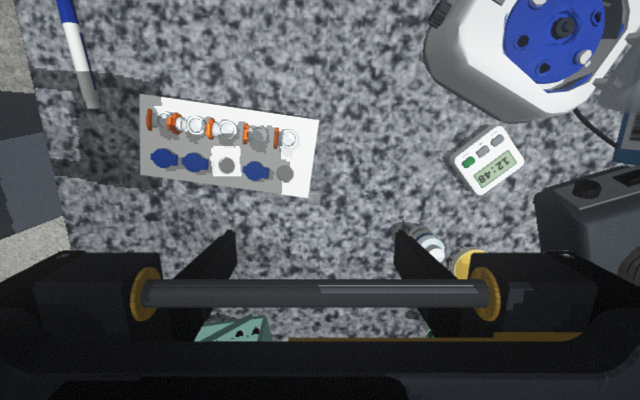

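The wrist view shows the rack with corners near (95,140), (120,319), (197,307) and (177,140). The orange row is on the world +y side, with hinges at the left (low-x) end, and the run goes towards +x and slightly -y. Next I'll fit the rack pose to its silhouettes.

```bash
cat >> h.py <<'E'
from scipy.optimize import minimize
def box(x,y,a,lx=42,ly=92,zs=(0,56)):
    c,s=np.cos(a),np.sin(a)
    return [[x+c*u-s*v,y+s*u+c*v,z] for u in(-lx,lx) for v in(-ly,ly) for z in zs]
def fit(views,x0):
    def cost(q,vs=views):
        t=0
        for p,m in vs:
            h=cv2.convexHull(np.array([proj(p,P)[::-1] for P in box(*q)],np.float32))
            im=np.zeros((1600,2560),np.uint8);cv2.fillConvexPoly(im,np.int32(h*4+1.5),1)
            im=cv2.resize(im*255,(640,400),interpolation=cv2.INTER_AREA)/255.
            t+=1-np.minimum(im,m).sum()/np.maximum(im,m).sum()
        return t
    r=minimize(cost,x0,method="Nelder-Mead",options=dict(initial_simplex=np.array(x0)+np.array([[0,0,0],[12,0,0],[0,12,0],[0,0,.1]]),xatol=.01,fatol=1e-5))
    return r.x,r.fun
def rk(q,u,v,z):
    c,s=np.cos(q[2]),np.sin(q[2]);return np.array([q[0]+c*u-s*v,q[1]+s*u+c*v,z])
E
python3 - <<'E'
from h import *
V=[]
for n in ["scene","side","wrist"]:
    p=eyes.read_camera(n);m=eyes.cut_out("rack",p)
    if m:
        V.append((p,m[0]["mask"].astype(float)));print(n,fit(V[-1:],[530,45,-1.7]))
q,f=fit(V,[530,45,-1.7]);print(q,f)
p=V[-1][0];im=p["pixels"].copy()
for P in box(*q,zs=(56,)): cv2.circle(im,[round(x) for x in proj(p,P)[::-1]],2,(255,0,0),-1)
for i in range(5): cv2.circle(im,[round(x) for x in proj(p,rk(q,-19,-64+32*i,62))[::-1]],1,(0,255,0),-1)
cv2.imwrite("pics/c1.png",cv2.resize(im[70:230,100:360,::-1],None,fx=3,fy=3))
print("start",rk(q,-19,-115,0),rk(q,-19,90,0))
E
```

```text
side (array([534.54069305,  49.60791183,  -1.7217787 ]), np.float64(0.09875022026144242))
wrist (array([531.95565419,  47.01339233,  -1.71161901]), np.float64(0.012343099039819894))
[532.41690764  47.22883661  -1.70936614] 0.125443933633696
start [421.14364241  81.93129251   0.        ] [624.17862647  53.61530326   0.        ]
```

View pics/c1.png

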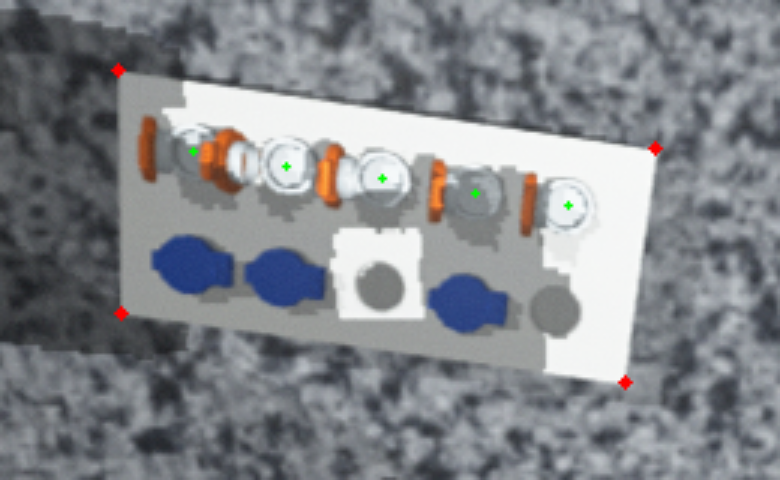

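The overlay matches the rack corners and tube mouths. I'll take heading -8.07° and rack centre (532, 47). The run starts at world (421, 82).

```bash
python3 -m inch '[[[0.195,-0.486,0],0,1],[[0.195,-0.486,0],0,1],[[0.195,-0.486,0],0,1],[[0.195,-0.486,0],0,1],[[0.195,-0.486,0],0,1],[[0.195,-0.486,0],0,1],[[0.195,-0.486,0],0,1],[[0,0,0],0.8,1],[[0,0,0],0.81,1],[[0,0,0],0,1]]'
cat > s.py <<'E'
from h import *
Q=np.array([532,47.,-1.7116]);s=env.state();d=np.array(s["eef_pos"])[:2]-Q[:2]
c,n=np.cos(Q[2]),np.sin(Q[2])
print("rack x,y",np.round([c*d[0]+n*d[1],-n*d[0]+c*d[1]],2),"tip z",round(s["eef_pos"][2]-19,2),"rot",np.round(s["tcp_rot"],4),"F",np.round(s["ft_force"],2),"op",round(s["opening"],3),"t",s["t"])
E
python3 s.py
```

```text
t: 2.75
eef_pos: [420.9, 81.9, 233.6]
tcp_rot: [3.141, -0.0, 1.431]
ft_force: [-0.1, 0.6, -0.4]
opening: 0.025
grip_force: 0.0
rack x,y [ -19.01 -114.89] tip z 214.58 rot [ 3.1412e+00 -1.0000e-04  1.4308e+00] F [-0.09  0.6  -0.36] op 0.025 t 2.75
```

```bash
python3 -m inch '[[[0,0,0.3],0,1],[[0,0,0.4],0,1],[[0,0,0.4],0,1],[[0,0,0.4],0,1],[[0,0,0.4],0,1],[[0,0,0.3],0,1],[[0,0,0.15],0,1],[[0,0,0.08],0,1],[[0,0,0],0,1],[[0,0,0],0,1]]' >/dev/null
python3 s.py; python3 - <<'E'
from h import *
p=eyes.read_camera("side");cv2.imwrite("pics/c2.png",cv2.resize(p["pixels"][150:270,220:400,::-1],None,fx=4,fy=4))
E
```

```text
rack x,y [ -19.04 -114.66] tip z 69.09 rot [ 3.1406e+00 -2.0000e-04  1.4305e+00] F [-0.4   0.3  -0.39] op 0.005 t 4.0
```

View pics/c2.png

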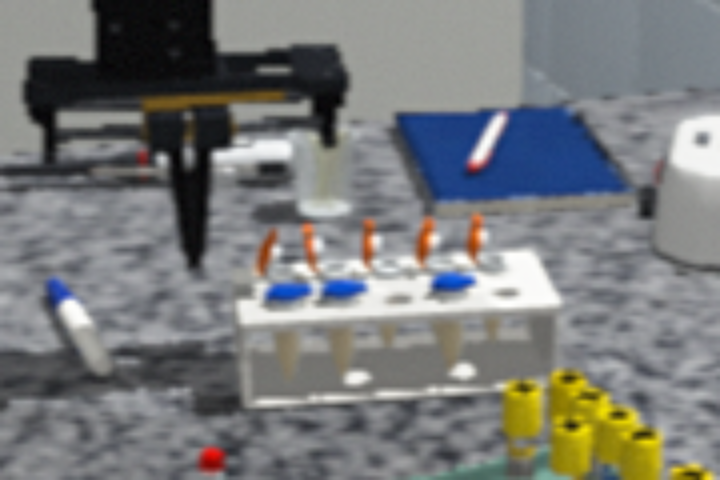

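Side view: the closed tips sit behind the hinge side of lid 1, which is the first orange lid at about (250,268) in the crop. All five lids are roughly upright. Starting the run.

```bash
python3 -m inch '[[[0,0,0.025],0,1],[[0,0.08,0],0,1],[[0,0.08,0],0,1],[[0,0.08,0],0,1],[[0,0.08,0],0,1],[[0,0.08,0],0,1],[[0,0.08,0],0,1],[[0,0.08,0],0,1],[[0,0.08,0],0,1],[[0,0.08,0],0,1]]'>/dev/null
python3 s.py
```

```text
rack x,y [-19.   -71.42] tip z 67.15 rot [3.1415 0.     1.4303] F [-0.69  0.15  0.68] op 0.008 t 5.3
```

```bash
python3 -m inch '[[[0,0.08,0],0,1],[[0,0.08,0],0,1],[[0,0.08,0],0,1],[[0,0.08,0],0,1],[[0,0.08,0],0,1],[[0,0.08,0],0,1],[[0,0.08,0],0,1],[[0,0.08,0],0,1],[[0,0.08,0],0,1],[[0,0.08,0],0,1]]'>/dev/null
python3 s.py; python3 - <<'E'
from h import *
p=eyes.read_camera("side");cv2.imwrite("pics/c3.png",cv2.resize(p["pixels"][170:260,260:380,::-1],None,fx=6,fy=6))
E
```

```text
rack x,y [-19.  -23.3] tip z 67.12 rot [ 3.1414 -0.      1.4303] F [-1.9   0.51  0.85] op 0.005 t 6.55
```

View pics/c3.png

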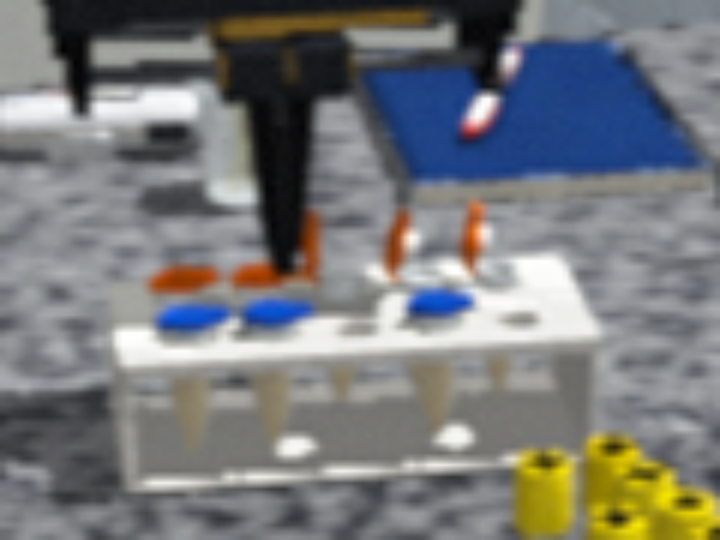

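Lids 1 and 2 are folded down at (280,185) and (272,255), and the tip is just reaching lid 3. Continuing.

```bash
python3 -m inch '[[[0,0.08,0],0,1],[[0,0.08,0],0,1],[[0,0.08,0],0,1],[[0,0.08,0],0,1],[[0,0.08,0],0,1],[[0,0.08,0],0,1],[[0,0.08,0],0,1],[[0,0.08,0],0,1],[[0,0.08,0],0,1],[[0,0.08,0],0,1]]'>/dev/null
python3 s.py
```

```text
rack x,y [-19.03  24.59] tip z 67.13 rot [3.1415 0.     1.4304] F [-1.86  0.46  1.62] op 0.002 t 7.85
```

```bash
python3 -m inch '[[[0,0.08,0],0,1],[[0,0.08,0],0,1],[[0,0.08,0],0,1],[[0,0.08,0],0,1],[[0,0.08,0],0,1],[[0,0.08,0],0,1],[[0,0.08,0],0,1],[[0,0.08,0],0,1],[[0,0.08,0],0,1],[[0,0.08,0],0,1]]'>/dev/null
python3 s.py
```

```text
rack x,y [-19.04  72.67] tip z 67.11 rot [ 3.1414 -0.      1.4303] F [0.77 0.35 0.49] op 0.005 t 9.1
```

```bash
python3 -m inch '[[[0,0.08,0],0,1],[[0,0.08,0],0,1],[[0,0.08,0],0,1],[[0,0.08,0],0,1],[[0,0,0],0,1],[[0,0,0],0,1],[[0,0,-0.2],0,1],[[0,0,-0.4],0,1],[[0,0,0],0,1],[[0,0,0],0,1]]'>/dev/null
python3 s.py;  python3 - <<'E'
from h import *
p=eyes.read_camera("side");cv2.imwrite("pics/c4.png",cv2.resize(p["pixels"][170:260,260:380,::-1],None,fx=6,fy=6))
E
```

```text
rack x,y [-19.04  91.28] tip z 103.05 rot [3.1415 0.     1.4304] F [-0.28 -0.22 -0.06] op 0.003 t 10.35
```

View pics/c4.png

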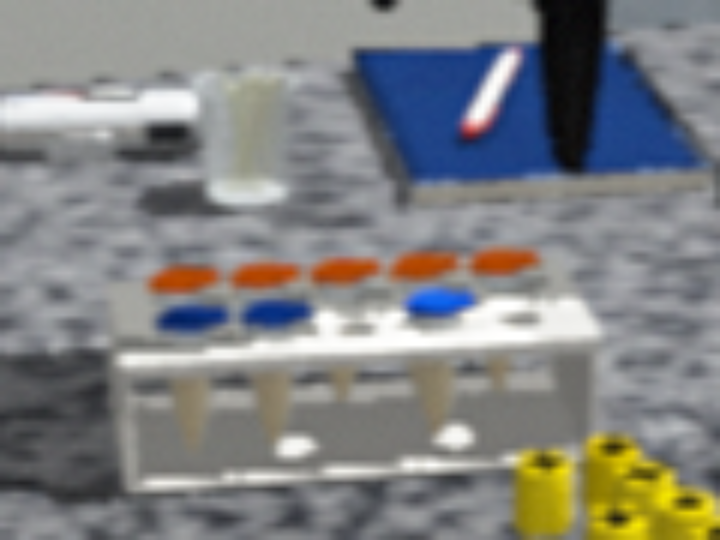

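All five are folded over, a touch tilted at most. Now I'll press each one lightly, starting with lid 5.

```bash
python3 -m inch '[[[0,-0.18,0],0,1],[[0,-0.175,0],0,1],[[0,0,0.25],0,1],[[0,0,0.25],0,1],[[0,0,0.08],0,1],[[0,0,0],0,1],[[0,0,0.01],0,1],[[0,0,0.01],0,1],[[0,0,0.01],0,1],[[0,0,0],0,1]]'>/dev/null
python3 s.py
```

```text
rack x,y [-19.03  70.24] tip z 66.63 rot [ 3.1414 -0.      1.4303] F [-0.63  0.17  0.61] op 0.002 t 11.65
```

```bash
python3 -m inch '[[[0,0,0.005],0,1],[[0,0,0],0,1],[[0,0,0],0,1],[[0,0,0],0,1],[[0,0,0],0,1],[[0,0,0],0,1],[[0,0,0],0,1],[[0,0,0],0,1],[[0,0,0],0,1],[[0,0,0],0,1]]'>/dev/null
python3 s.py
```

```text
rack x,y [-19.03  70.21] tip z 66.27 rot [3.1415 0.     1.4303] F [ 0.33 -1.02  1.28] op 0.003 t 12.9
```

```bash
python3 -m inch '[[[0,0,0.006],0,1],[[0,0,0],0,1],[[0,0,0],0,1],[[0,0,0],0,1],[[0,0,0],0,1],[[0,0,0],0,1],[[0,0,0],0,1],[[0,0,0],0,1],[[0,0,0],0,1],[[0,0,0],0,1]]'>/dev/null
python3 s.py
```

```text
rack x,y [-19.05  70.28] tip z 66.0 rot [ 3.1413 -0.      1.4303] F [-0.16  1.35  5.98] op 0.008 t 14.15
```

```bash
python3 -m inch '[[[0,0,0.005],0,1],[[0,0,0],0,1],[[0,0,0],0,1],[[0,0,0],0,1],[[0,0,0],0,1],[[0,0,0],0,1],[[0,0,0],0,1],[[0,0,0],0,1],[[0,0,0],0,1],[[0,0,0],0,1]]'>/dev/null
python3 s.py
```

```text
rack x,y [-19.07  70.3 ] tip z 65.93 rot [ 3.1411 -0.      1.4303] F [-0.53 -0.25  7.65] op 0.002 t 15.4
```

Firm contact at 66.0 mm with about 6–8 N, so lid 5 is shut. Repeating for the other lids at the same depth.

```bash
python3 -m inch '[[[0,0,-0.1],0,1],[[0,-0.267,0],0,1],[[0,-0.266,0],0,1],[[0,0,0],0,1],[[0,0,0.06],0,1],[[0,0,0.02],0,1],[[0,0,0.012],0,1],[[0,0,0.005],0,1],[[0,0,0],0,1],[[0,0,0],0,1]]'>/dev/null
python3 s.py
```

```text
rack x,y [-19.01  38.59] tip z 66.0 rot [ 3.1405e+00 -1.0000e-04  1.4303e+00] F [ 0.7  -1.31  4.58] op 0.006 t 16.65
```

```bash
python3 -m inch '[[[0,0,-0.1],0,1],[[0,-0.267,0],0,1],[[0,-0.266,0],0,1],[[0,0,0],0,1],[[0,0,0.06],0,1],[[0,0,0.02],0,1],[[0,0,0.014],0,1],[[0,0,0.006],0,1],[[0,0,0],0,1],[[0,0,0],0,1]]'>/dev/null
python3 s.py
```

```text
rack x,y [-19.04   6.6 ] tip z 66.01 rot [ 3.1406e+00 -1.0000e-04  1.4303e+00] F [ 0.57 -0.75  4.34] op 0.005 t 17.9
```

```bash
python3 -m inch '[[[0,0,-0.1],0,1],[[0,-0.267,0],0,1],[[0,-0.266,0],0,1],[[0,0,0],0,1],[[0,0,0.06],0,1],[[0,0,0.02],0,1],[[0,0,0.014],0,1],[[0,0,0.006],0,1],[[0,0,0],0,1],[[0,0,0],0,1]]'>/dev/null
python3 s.py
```

```text
rack x,y [-19.01 -25.36] tip z 66.0 rot [ 3.1406e+00 -1.0000e-04  1.4302e+00] F [ 0.49 -0.85  5.69] op 0.003 t 19.15
```

```bash
python3 -m inch '[[[0,0,-0.1],0,1],[[0,-0.267,0],0,1],[[0,-0.266,0],0,1],[[0,0,0],0,1],[[0,0,0.06],0,1],[[0,0,0.02],0,1],[[0,0,0.014],0,1],[[0,0,0.006],0,1],[[0,0,0],0,1],[[0,0,0],0,1]]'>/dev/null
python3 s.py
```

```text
rack x,y [-19.   -57.39] tip z 65.97 rot [ 3.1407e+00 -1.0000e-04  1.4303e+00] F [ 1.39 -0.07  5.23] op 0.002 t 20.4
```

Each lid gave contact at 66.0 mm with about 5 N. Now I'll lift away and check.

```bash
python3 -m inch '[[[0,0,-0.1],0,1],[[0,0,-0.3],0,1],[[0,0,-0.6],0,1],[[0,0,-0.6],0,1],[[0,0.3,-0.6],0,1],[[0,0.3,-0.3],0,1],[[0,0.3,0],0,1],[[0,0.3,0],0,1],[[0,0,0],0,1],[[0,0,0],0,1]]'>/dev/null
python3 s.py; python3 - <<'E'
from h import *
p=eyes.read_camera("side");a=cv2.resize(p["pixels"][170:260,260:380,::-1],None,fx=5,fy=5)
w=eyes.read_camera("wrist");m=eyes.cut_out("rack",w)
print(fit([(w,m[0]["mask"].astype(float))],[532,47,-1.71]) if m else None)
b=cv2.resize(w["pixels"][:,:,::-1],(600,375));b=b[:150] if 0 else b
cv2.imwrite("pics/c5.png",a);cv2.imwrite("pics/c6.png",b)
E
```

```text
rack x,y [-19.    13.47] tip z 215.6 rot [-3.1407e+00  1.0000e-04  1.4303e+00] F [-0.52 -0.79 -0.23] op 0.006 t 21.65
(array([532.14661399,  47.01483938,  -1.70997756]), np.float64(0.02666567117890628))
```

View pics/c5.png

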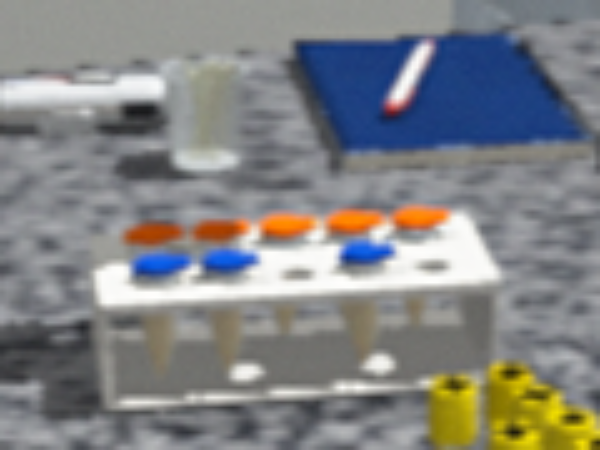

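View pics/c6.png

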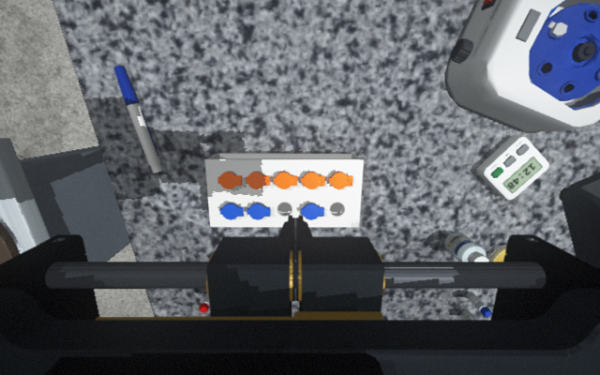

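Both views show all five orange lids flat shut (wrist view row ~180, columns 230–340), and the rack has not moved (fit 532, 47, same heading).

```bash
python3 -c "
from cell import env
print(env.job_done())"
```

```text
the job is handed in; nothing more can be done
None
```

All five orange lids were folded shut in one run from the hinge side, each was pressed down with about 4–8 N, the rack has not moved, and the job was handed in at about 22 s.

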